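Take up the play in a tilting cake stand

ROBOT

A 6-joint arm with a two-finger parallel gripper is mounted at the origin on the work surface. World frame = base frame: x ahead of the robot, y to its left, z up, the work surface at z = 0. Lengths are in m, angles in degrees, forces in N, time in s.
With the tool pointing down it reaches from about 0.35 to 0.875 m from the base axis. Payload 15.5 kg.
Tool frame: the origin (TCP) lies where the fingers leave the gripper's body, on its centre line; the fingertips stand 73 mm ahead of it and the grasp point (between the pads) lies 54 mm ahead of it; z points along the fingers, y is the line along which they close (so a half turn about z gives the same grasp; the last joint's range is limited). The gripper opens to 85 mm and grips with 20 to 120 N. Pads are 22 mm wide; open, the fingers measure 114 mm over their backs; the gripper's body (76 mm by 85 mm) begins 54 mm behind the grasp point. The pads swing forward as they close: fully open they stand 13 mm farther back than shut.
Start: joints at [-5.472, 28.281, 77.091, -0, 74.628, -5.472], TCP at [0.625, 0, 0.304] pointing down, gripper open.
Joint ranges: [-166.48, 166.48], [-47.26, 123.95], [12.59, 153.08], [-70.14, 250.14], [6.76, 159.57], [-176.63, 176.63]. Speed limits (degrees/s): [108.29, 108.29, 147.25, 172.46, 172.46, 172.46].

INTERFACE

Orientations are given as a 3x3 rotation matrix whose columns are the frame's x, y, z axes.
In Python, from station import readout, capture, calibration, job gives the robot as it stands.
- The arm moves only by the tool servo_tool, never from a script. Its argument "commands" is a list of rows, each a list of 7 numbers: the shift along the world's x, y, z in cm, then the turn, a rotation vector about the world's x, y, z in rad, then the closure, from 0 (fully open) to 1 (shut). A call has 1 to 20 rows; each row shifts and turns the commanded pose from where the row before left it; what a row does not reach is not made up. A row lasts 1/8 s, in which the tool goes at most 62.5 mm and 10.7 degrees, less where a joint would pass 70% of its speed; a pose out of reach is approached as far as the arm can. A call is refused whole if a number of a shift passes 6.25 or a number of a turn 0.188, either way. A call with a gripper value outside its range is refused whole. The fingers move at their own pace and stop on an object; "grip_force" is the grip in N (left out, the last holds). Time passes only in rows, so rows that do not move let the fingers close. It gives the time, the measured TCP pose, the force, the opening and the grip force at its end, in the units of the state.
- readout.get_state(): the state, without advancing time (a new reading comes with each control period).
- capture(name): name is "scene" or "side" or "wrist"; returns (picture, depth): 400x640x3 uint8, blue, green, red; 400x640 float32, m along the optical axis (not along the pixel's ray), 0 where there is no reading.
- calibration(name): a dict with "fx", "fy", "cx", "cy" (pixels), "k1" (the pictures are not rectified: a ray, as slopes to the right and down, at radius r is drawn at 1 + k1 r^2 times it, then the intrinsics apply), "position" and "attitude" of the camera in the world; the wrist camera has in their place "mount" (4x4, takes a point from camera to tool coordinates, whose origin is the TCP and whose axes are the flange's). Camera axes: x right, y down, z forward; pixel columns grow to the right and rows downward; lengths in m; the calibration is good to about 2 mm. A picture is of the moment at which its call begins: read the wrist's pose just before it. calibration takes no time and is no camera call.
- job.close_job(): hands the job in; it is judged then, once.
The state is a dict: "t": time; "q": joint angles; "qd": joint speeds; "joint_torque": joint torques, N m; "ee_pos": TCP position; "orientation": TCP orientation; "ft_force": force on the tool from outside, world axes, zero at the start; "wrist_torque": the same for the moment, N m; "width": opening from 0.0 (shut) to 1.0 (fully open); "finger_force": force on a finger pad.
Only numpy, scipy, OpenCV 4.12 (cv2) and the standard library are available. Lean on these libraries where they do the work, as an engineer would, in place of code of your own. Each camera call takes 0.05 s, during which the arm holds its last target. There are 200 camera calls.

TASK

The cake stand's platter wobbles on its worn tilt pin. Feel for the play by pressing the platter down at its left pad and then at its right pad until it stops, with a light press of about 6 N, push the take-up lever round to the right until it comes up snug, and then press left and right once more in the same way to make sure that the platter no longer rocks. Never push on platter or lever with more than 25 N, leave the platter level and let go, and do not disturb the other things on the counter.

Things in the scene. Friction and masses are not known exactly. Their poses are not given: they have to be found in the camera images.
- stand: Tilting cake stand screwed to the counter: round white foot 176 mm wide with a yoke. Origin: centre of the foot's underside, on the counter; z up, x away from the robot when its yaw is 0, y to the left. The steel tilt pin lies along the stand's x axis, 76 mm above the counter. The foot does not move.
- platter: Round aluminium plate, 220 mm wide, 12 mm thick, that rocks side to side on the tilt pin. Origin on the pin under its middle, 76 mm above the counter; level, its axes are the stand's and its top is 104 mm above the counter. Until the play is taken up it rocks loosely and stays where left, up to 2 degrees from level at first. Then it stays within 1 mm of level at the pads under a 6 N press.
- pad_left (a point): Centre of the top of the left rubber pad, a thin dark dot 22 mm wide on the platter's top, 93 mm from the pin towards the stand's +y. Moves with the platter; pressed down from above. It goes down with under 1 N to a firm stop, the end of the play, 3 to 12 mm below level, the same on both sides but not known beforehand.
- pad_right (a point): The same dot on the right, 93 mm from the pin towards the stand's -y side.
- lever: Take-up lever: dark steel arm swinging level under the platter about the stand's vertical axis, 40 to 50 mm above the counter, sticking out beyond the rim towards the robot. At its end stands a round post 16 mm thick, from 42 to 112 mm above the counter, best pushed with closed fingers held beside it. Origin on the axis, 40 mm above the counter.
- lever_post (a point): Centre of the post's top, 112 mm up, 150 mm from the stand's vertical axis; at the start in front of the platter and to the left, seen from the robot. Pushed round to the right (anticlockwise from above) against about 2 N of friction, it levels the platter, stays where left and meets a firm stop, 0.35 to 0.95 rad on, not known beforehand, when the play is gone. A hard grip on it counts as a push.
- cake_tin: Bystander: open aluminium tin with two small handles, 130 mm wide without them, 70 mm high; origin under its centre.
- colour_bottle: Bystander: small white bottle 38 mm wide, 95 mm high; origin under its centre.
- sprinkle_jar: Bystander: clear jar 64 mm wide, 85 mm high; origin under its centre.
- palette_knife: Bystander: spatula lying flat on the counter, its handle towards its own -x.

How it is judged:
By the outcome, as a careful person would: the job done as asked, in the order asked, and still so for the second after the job is handed in, with the robot touching nothing.
It also fails if it takes over 67 s, if anything falls off the work surface, if the arm or the gripper's body presses on something with over 40 N, if the wrist force passes 120 N, or if a joint passes its speed limit or range.

## Working session

There is one attempt and no reset: what is moved stays moved. The work goes in short steps, Python scripts to look and compute and a tool call to move; the robot and the scene stay as the last step left them, time stands still between calls to the robot, and variables do not carry over. Pictures are saved under pics/ and viewed, at most 10 in all, crops included, and the job is handed in when it is done.

Besides the shell and the picture viewer there is one more tool, called after "Emit:" as a command line: name --pt "numbers of a row" for each row, then --argument value for the rest. servo_tool: Moves the arm, as the interface text tells. Its arguments: {"type":"object","properties":{"commands":{"type":"array"},"grip_force":{"type":"number"}},"required":["commands"]}

```bash
mkdir -p pics; cat > h.py <<'E'
import numpy as np, cv2
from station import readout, capture, calibration, job
def ray(name,uv,st=None):
    c=calibration(name)
    K=np.array([[c["fx"],0,c["cx"]],[0,c["fy"],c["cy"]],[0,0,1.]])
    p=cv2.undistortPoints(np.array([[uv]],float),K,np.array([c["k1"],0,0,0.]))[0,0]
    d=np.array([p[0],p[1],1.])
    if name=="wrist":
        M=np.array(c["mount"]);R=np.array(st["orientation"])
        return np.array(st["ee_pos"])+R@M[:3,3], R@M[:3,:3]@d
    return np.array(c["position"]),np.array(c["attitude"])@d
def onz(name,uv,z,st=None):
    o,d=ray(name,uv,st); return o+d*(z-o[2])/d[2]
def cloud(name,depth,st=None):
    v,u=np.nonzero(depth>0); c=calibration(name)
    K=np.array([[c["fx"],0,c["cx"]],[0,c["fy"],c["cy"]],[0,0,1.]])
    p=cv2.undistortPoints(np.stack([u,v],1)[:,None].astype(float),K,np.array([c["k1"],0,0,0.]))[:,0]
    d=np.c_[p,np.ones(len(p))]*depth[v,u][:,None]
    if name=="wrist":
        M=np.array(c["mount"]);R=np.array(st["orientation"]);return u,v,(d@M[:3,:3].T+M[:3,3])@R.T+np.array(st["ee_pos"])
    return u,v,d@np.array(c["attitude"]).T+np.array(c["position"])
E
python3 - <<'E'
from h import *
print(readout.get_state())
for n in("scene","side"):
    p,d=capture(n);cv2.imwrite(f"pics/{n}0.png",p);np.save(f"{n}0.npy",d);c=calibration(n);print(n,c)
E
```

```text
{'t': 0.0, 'q': array([-5.47127918e+00,  2.83133671e+01,  7.71282703e+01,  1.67607863e-04,
        7.46287979e+01, -5.47158429e+00]), 'qd': array([-0.14151263, -0.01481772, -0.01609612, -0.08917625, -0.00779323,
        0.02411549]), 'joint_torque': array([-2.68344644e-03, -8.82162237e+01, -3.83866239e+01, -4.40739132e-04,
        1.02696815e-02,  1.38197843e-04]), 'ee_pos': array([6.24717397e-01, 3.61161903e-05, 3.03309932e-01]), 'orientation': array([[-4.47466568e-06,  9.99999252e-01, -1.22345838e-03],
       [ 9.99999993e-01,  4.62150892e-06,  1.20020277e-04],
       [ 1.20025841e-04, -1.22345783e-03, -9.99999244e-01]]), 'ft_force': array([-0.1564099 ,  1.78176087,  0.77003309]), 'wrist_torque': array([ 0.04197966, -0.02899624, -0.02751525]), 'finger_force': 0.0, 'width': 0.9988977747462158}
scene {'fx': 412.00469372666316, 'fy': 412.00469372666316, 'cx': 320.3706799331682, 'cy': 200.0420730956554, 'k1': -0.03924471716460861, 'position': array([ 1.23173207, -0.113173  ,  1.03215467]), 'attitude': array([[ 0.17385676,  0.77338826, -0.60962646],
       [ 0.98475917, -0.13956523,  0.1037831 ],
       [-0.00481803, -0.61837864, -0.78586554]])}
side {'fx': 384.4441856054514, 'fy': 384.4441856054514, 'cx': 319.5707121881977, 'cy': 194.38851572122, 'k1': -0.0038621330612234137, 'position': array([ 0.49520526, -0.97337578,  0.75666126]), 'attitude': array([[ 0.99913756, -0.00885007,  0.04056854],
       [-0.03854005, -0.56126438,  0.82673875],
       [ 0.01545298, -0.82758926, -0.5611214 ]])}
```

View pics/scene0.png

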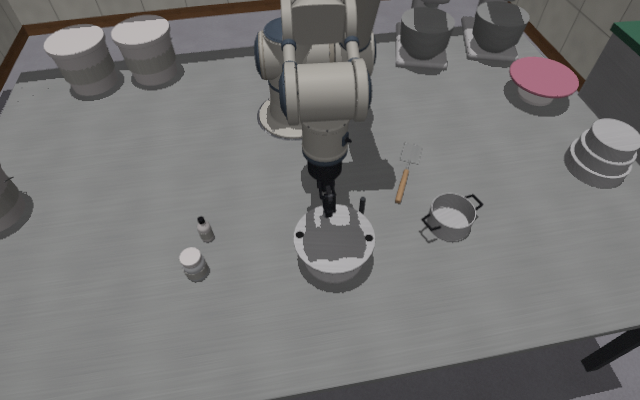

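View pics/side0.png

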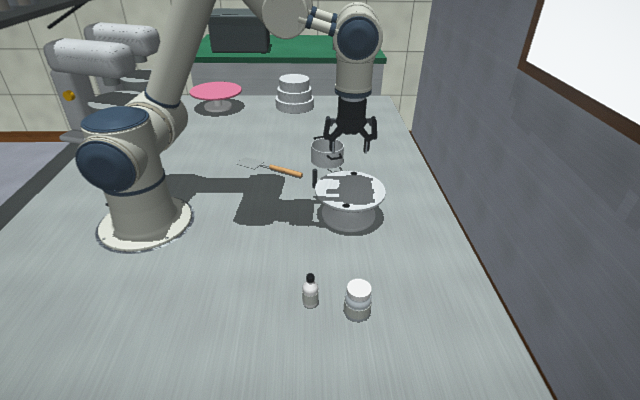

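The scene view shows the pads at about (299,235) (right) and (369,238) (left), with the post top at about (362,199). The tin, knife, bottle and jar all stand clear of the stand. In the side view the pads are at (346,205) and (353,174), and the post is at (315,171).

```bash
python3 - <<'E'
from h import *
def blob(n,img,c,r=9,th=60):
    g=cv2.cvtColor(img,cv2.COLOR_BGR2GRAY);m=np.zeros_like(g);cv2.circle(m,c,r,255,-1)
    v,u=np.nonzero((g<th)&(m>0));return (u.mean(),v.mean()),len(u),(u.min(),u.max(),v.min(),v.max())
s=cv2.imread("pics/scene0.png");d=cv2.imread("pics/side0.png")
for n,img,cs in(("scene",s,[(299,235),(369,238)]),("side",d,[(346,205),(353,174)])):
    P=[]
    for c in cs:
        b=blob(n,img,c,8);P.append(onz(n,b[0],.104));print(n,b,P[-1].round(4))
    e=P[1]-P[0];print("mid",((P[0]+P[1])/2).round(4),"sep",np.hypot(*e[:2]),"yaw",np.degrees(np.arctan2(-e[0],e[1])))
for n,img,c in(("scene",s,(362,203)),("side",d,(315,176))):
    b=blob(n,img,c,12);print("post",n,b,onz(n,((b[2][0]+b[2][1])/2,b[2][2]+2),.112).round(4))
# plate cloud
u,v,X=cloud("scene",np.load("scene0.npy"))
m=(abs(X[:,2]-.104)<.015)&(np.hypot(X[:,0]-.62,X[:,1])<.16)
m&=(u>285)&(u<385)&(v>200)&(v<275)
Y=X[m];A=np.c_[Y[:,:2],np.ones(len(Y))];k=np.linalg.lstsq(A,Y[:,2],rcond=None)[0]
print("plane",k,len(Y),Y.min(0),Y.max(0),np.median(Y,0))
q=(u>355)&(u<370)&(v>194)&(v<214)&(X[:,2]>.06);print("postcloud",X[q].max(0),np.median(X[q],0),q.sum())
big=[cv2.resize(s[180:285,270:400],None,fx=4,fy=4),cv2.resize(d[150:255,285:415],None,fx=4,fy=4)]
cv2.imwrite("pics/crop.png",np.hstack(big)[:, :1040]);cv2.imwrite("pics/crop.png",cv2.resize(np.hstack(big),(800,323)))
E
```

```text
scene ((np.float64(299.3611111111111), np.float64(234.38888888888889)), 36, (np.int64(296), np.int64(303), np.int64(232), np.int64(237))) [ 0.6175 -0.0667  0.104 ]
scene ((np.float64(368.4), np.float64(237.5142857142857)), 35, (np.int64(365), np.int64(372), np.int64(235), np.int64(240))) [0.6602 0.1137 0.104 ]
mid [0.6389 0.0235 0.104 ] sep 0.18536613136042854 yaw -13.29881217271542
side ((np.float64(345.8125), np.float64(205.0)), 16, (np.int64(343), np.int64(348), np.int64(204), np.int64(206))) [ 0.6167 -0.068   0.104 ]
side ((np.float64(353.38461538461536), np.float64(173.07692307692307)), 13, (np.int64(351), np.int64(356), np.int64(172), np.int64(174))) [0.659  0.1118 0.104 ]
mid [0.6378 0.0219 0.104 ] sep 0.1847407744770293 yaw -13.221162192167164
post scene ((np.float64(361.6507936507937), np.float64(205.38095238095238)), 63, (np.int64(359), np.int64(364), np.int64(199), np.int64(212))) [0.5421 0.1225 0.112 ]
post side ((np.float64(314.36842105263156), np.float64(177.52631578947367)), 57, (np.int64(313), np.int64(316), np.int64(170), np.int64(186))) [0.5303 0.107  0.112 ]
plane [0.00693691 0.00161201 0.09910721] 4293 [ 0.53096491 -0.08568915  0.08951421] [0.7485937  0.13489957 0.11139644] [0.64967468 0.02199586 0.10367065]
postcloud [0.5769543  0.13607238 0.11444527] [0.53871813 0.12557721 0.09897671] 87
```

View pics/crop.png

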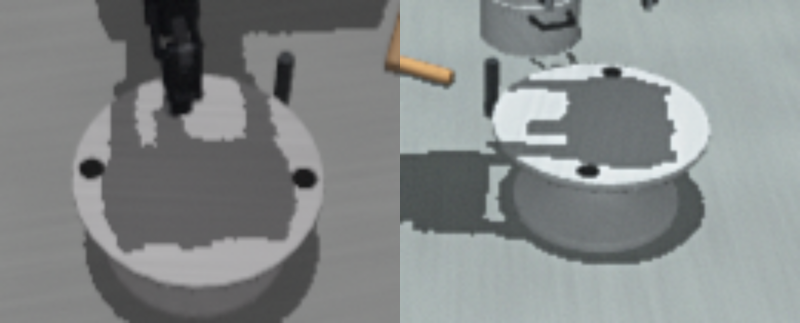

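The crop confirms both pads (299,234 and 368,238) and the post standing free at front left. The two views agree: stand centre (0.638, 0.023), yaw about -13.2°. Left pad (0.6595, 0.113), right pad (0.617, -0.067), post about (0.528, 0.123), which is 149 mm from the axis as it should be.

Emit:
servo_tool --pt "0.7 2.25 -1.7 0 0 -0.046 1" --pt "0.7 2.25 -1.7 0 0 -0.046 1" --pt "0.7 2.25 -1.7 0 0 -0.046 1" --pt "0.7 2.25 -1.7 0 0 -0.046 1" --pt "0.65 2.25 -1.7 0 0 -0.046 1" --pt "0 0 0 0 0 0 1" --pt "0 0 0 0 0 0 1" --pt "0 0 0 0 0 0 1" --grip_force 20

```text
t: 1.1
ee_pos: [0.6596, 0.1118, 0.2195]
orientation: [[0.228, 0.974, 0.001], [0.974, -0.228, -0.0], [0.0, 0.001, -1.0]]
ft_force: [0.4, 0.6, 0.2]
width: -0.0
finger_force: 0.0
```

```bash
python3 - <<'E'
from h import *
st=readout.get_state();print(st["ee_pos"],st["width"],st["t"],st["ft_force"])
p,d=capture("side");q,e=capture("wrist")
cv2.imwrite("pics/s1.png",np.hstack([cv2.resize(p[100:250,260:440],(450,375)),cv2.resize(q,(350,219)) if 0 else cv2.copyMakeBorder(cv2.resize(q,(350,219)),0,156,0,0,0)]))
E
```

```text
[0.65961497 0.11178012 0.21951908] -0.00011839113881401997 1.1 [0.40347846 0.55936252 0.16843639]
```

View pics/s1.png

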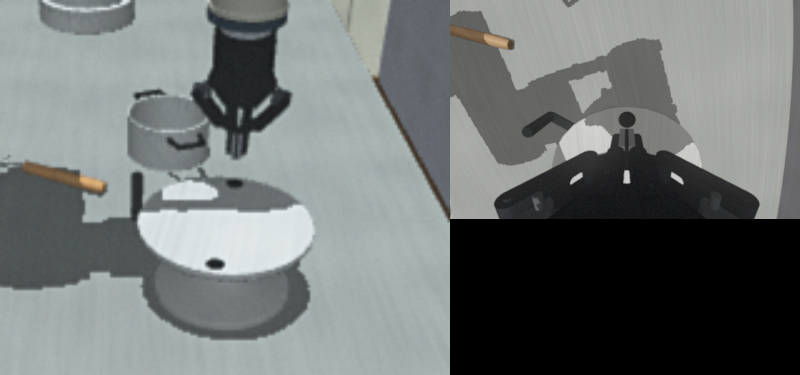

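Fingers are shut over the left pad. In the wrist inset the pad is at full-frame (324,219), just ahead of the tips. I'll check that point, then descend.

```bash
python3 - <<'E'
from h import *
st=readout.get_state()
p,d=capture("wrist");g=cv2.cvtColor(p,cv2.COLOR_BGR2GRAY)
m=np.zeros_like(g);cv2.circle(m,(324,219),22,255,-1)
n,l,s,c=cv2.connectedComponentsWithStats(((g<60)&(m>0)&(np.arange(400)[:,None]<234)).astype(np.uint8))
for i in range(1,n):
    if s[i,4]>40: print(s[i],c[i],onz("wrist",c[i],.104,st))
f=[readout.get_state()["ft_force"] for _ in range(3)];print(f)
E
```

```text
[309 205  30  28 645] [323.42790698 218.19069767] [0.65974563 0.11305502 0.104     ]
[array([-0.1842819 , -0.27028859, -0.09002838]), array([-0.1842819 , -0.27028859, -0.09002838]), array([-0.1842819 , -0.27028859, -0.09002838])]
```

Emit:
servo_tool --pt "0 0 -0.8 0 0 0 1" --pt "0 0 -0.8 0 0 0 1" --pt "0 0 -0.8 0 0 0 1" --pt "0 0 -0.4 0 0 0 1" --pt "0 0 0 0 0 0 1"

```text
t: 1.88
ee_pos: [0.6594, 0.1125, 0.1904]
orientation: [[0.228, 0.974, -0.001], [0.974, -0.228, -0.0], [-0.0, -0.001, -1.0]]
ft_force: [0.7, -0.2, -0.0]
width: -0.002
finger_force: 0.0
```

Emit:
servo_tool --pt "0 0 -0.3 0 0 0 1" --pt "0 0 -0.3 0 0 0 1" --pt "0 0 -0.3 0 0 0 1" --pt "0 0 -0.2 0 0 0 1" --pt "0 0 -0.2 0 0 0 1" --pt "0 0 0 0 0 0 1"

```text
t: 2.62
ee_pos: [0.6594, 0.1125, 0.1777]
orientation: [[0.228, 0.974, -0.0], [0.974, -0.228, -0.0], [-0.0, -0.0, -1.0]]
ft_force: [0.6, -0.3, -0.5]
width: -0.004
finger_force: 0.0
```

Emit:
servo_tool --pt "0 0 -0.08 0 0 0 1" --pt "0 0 -0.08 0 0 0 1" --pt "0 0 0 0 0 0 1"

```text
t: 3.0
ee_pos: [0.6595, 0.1125, 0.1763]
orientation: [[0.228, 0.974, 0.0], [0.974, -0.228, 0.0], [0.0, 0.0, -1.0]]
ft_force: [0.1, -0.2, -0.2]
width: 0.001
finger_force: 0.0
```

Emit:
servo_tool --pt "0 0 -0.06 0 0 0 1" --pt "0 0 -0.06 0 0 0 1" --pt "0 0 0 0 0 0 1"

```text
t: 3.38
ee_pos: [0.6595, 0.1125, 0.175]
orientation: [[0.228, 0.974, -0.0], [0.974, -0.228, -0.0], [-0.0, -0.0, -1.0]]
ft_force: [0.8, 0.1, 0.8]
width: 0.002
finger_force: 0.1
```

Emit:
servo_tool --pt "0 0 -0.06 0 0 0 1" --pt "0 0 -0.06 0 0 0 1" --pt "0 0 0 0 0 0 1"

```text
t: 3.75
ee_pos: [0.6595, 0.1125, 0.1738]
orientation: [[0.228, 0.974, -0.0], [0.974, -0.228, -0.0], [-0.0, -0.0, -1.0]]
ft_force: [0.0, -0.6, -0.2]
width: 0.002
finger_force: 0.0
```

Emit:
servo_tool --pt "0 0 -0.06 0 0 0 1" --pt "0 0 -0.06 0 0 0 1" --pt "0 0 0 0 0 0 1"

```text
t: 4.12
ee_pos: [0.6595, 0.1125, 0.1726]
orientation: [[0.228, 0.974, -0.0], [0.974, -0.228, -0.0], [-0.0, -0.0, -1.0]]
ft_force: [-0.4, -1.3, -0.0]
width: 0.004
finger_force: 0.0
```

Emit:
servo_tool --pt "0 0 -0.06 0 0 0 1" --pt "0 0 -0.06 0 0 0 1" --pt "0 0 0 0 0 0 1"

```text
t: 4.5
ee_pos: [0.6595, 0.1125, 0.1714]
orientation: [[0.228, 0.974, -0.0], [0.974, -0.228, -0.0], [-0.0, -0.0, -1.0]]
ft_force: [-0.2, -0.1, 1.1]
width: 0.002
finger_force: 0.0
```

```bash
python3 - <<'E'
from h import *
st=readout.get_state();print(st["ee_pos"],st["ft_force"],st["wrist_torque"],st["joint_torque"][:3])
p,d=capture("side");cv2.imwrite("pics/s2.png",cv2.resize(p[120:240,290:410],(600,600)))
E
```

```text
[0.6594942  0.11247323 0.1714154 ] [-0.15041627 -0.14866265  1.06801813] [ 0.00577017 -0.0016668  -0.00526729] [-2.94090947e-02 -9.91830897e+01 -3.23019540e+01]
```

View pics/s2.png

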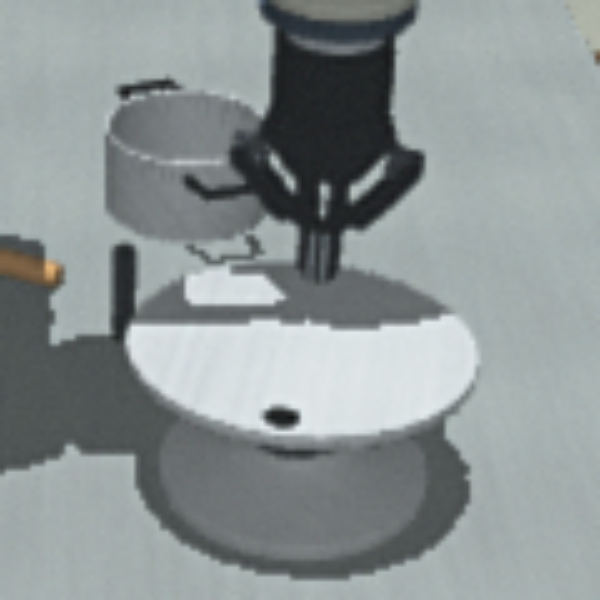

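The fingertips cover the left pad (about (318,280) in the crop) and the right side has risen, so the platter is moving with them.

Emit:
servo_tool --pt "0 0 -0.06 0 0 0 1" --pt "0 0 -0.06 0 0 0 1" --pt "0 0 0 0 0 0 1"

```text
t: 4.92
ee_pos: [0.6595, 0.1126, 0.1703]
orientation: [[0.228, 0.974, 0.0], [0.974, -0.228, 0.0], [0.0, 0.0, -1.0]]
ft_force: [0.3, 2.6, 1.1]
width: -0.004
finger_force: 0.6
```

Emit:
servo_tool --pt "0 0 -0.06 0 0 0 1" --pt "0 0 -0.06 0 0 0 1" --pt "0 0 0 0 0 0 1"

```text
t: 5.3
ee_pos: [0.6596, 0.1127, 0.1694]
orientation: [[0.228, 0.974, 0.0], [0.974, -0.228, 0.0], [0.0, 0.0, -1.0]]
ft_force: [-1.9, 3.1, 6.2]
width: -0.0
finger_force: 3.2
```

Emit:
servo_tool --pt "0 0 0 0 0 0 1" --pt "0 0 0 0 0 0 1"

```text
t: 5.55
ee_pos: [0.6596, 0.1127, 0.1694]
orientation: [[0.228, 0.974, 0.001], [0.974, -0.228, 0.0], [0.0, 0.0, -1.0]]
ft_force: [-1.5, 3.1, 6.0]
width: -0.003
finger_force: 3.2
```

Left stop is reached at 6.0 N (TCP z 0.1694). Next, the right pad.

Emit:
servo_tool --pt "0 0 1.0 0 0 0 1" --pt "0 0 3.0 0 0 0 1" --pt "-0.85 -3.6 0 0 0 0 1" --pt "-0.85 -3.6 0 0 0 0 1" --pt "-0.85 -3.6 0 0 0 0 1" --pt "-0.85 -3.6 0 0 0 0 1" --pt "-0.85 -3.6 -0.6 0 0 0 1" --pt "0 0 -0.6 0 0 0 1" --pt "0 0 -0.4 0 0 0 1" --pt "0 0 -0.2 0 0 0 1" --pt "0 0 0 0 0 0 1"

```text
t: 6.92
ee_pos: [0.6171, -0.0667, 0.191]
orientation: [[0.227, 0.974, -0.0], [0.974, -0.227, 0.0], [0.0, -0.0, -1.0]]
ft_force: [-0.4, 0.6, -0.2]
width: -0.001
finger_force: 0.0
```

Emit:
servo_tool --pt "0 -0.05 -0.2 0 0 0 1" --pt "0 0 -0.2 0 0 0 1" --pt "0 0 -0.2 0 0 0 1" --pt "0 0 -0.2 0 0 0 1" --pt "0 0 -0.2 0 0 0 1" --pt "0 0 -0.2 0 0 0 1" --pt "0 0 -0.15 0 0 0 1" --pt "0 0 -0.15 0 0 0 1" --pt "0 0 -0.15 0 0 0 1" --pt "0 0 0 0 0 0 1"

```text
t: 8.18
ee_pos: [0.6169, -0.068, 0.1744]
orientation: [[0.228, 0.974, -0.0], [0.974, -0.228, 0.0], [0.0, -0.0, -1.0]]
ft_force: [-0.1, -0.4, 0.1]
width: 0.003
finger_force: 0.0
```

Emit:
servo_tool --pt "0 0 -0.08 0 0 0 1" --pt "0 0 -0.08 0 0 0 1" --pt "0 0 0 0 0 0 1"

```text
t: 8.55
ee_pos: [0.617, -0.068, 0.1729]
orientation: [[0.228, 0.974, -0.0], [0.974, -0.228, 0.0], [0.0, -0.0, -1.0]]
ft_force: [-1.1, -0.5, -0.6]
width: 0.001
finger_force: 0.0
```

Emit:
servo_tool --pt "0 0 -0.08 0 0 0 1" --pt "0 0 -0.08 0 0 0 1" --pt "0 0 0 0 0 0 1"

```text
t: 8.93
ee_pos: [0.617, -0.068, 0.1713]
orientation: [[0.228, 0.974, -0.0], [0.974, -0.228, 0.0], [0.0, -0.0, -1.0]]
ft_force: [-0.0, 0.4, 1.2]
width: 0.003
finger_force: 0.0
```

Emit:
servo_tool --pt "0 0 -0.06 0 0 0 1" --pt "0 0 -0.05 0 0 0 1" --pt "0 0 0 0 0 0 1"

```text
t: 9.3
ee_pos: [0.617, -0.068, 0.1702]
orientation: [[0.228, 0.974, -0.0], [0.974, -0.228, -0.0], [-0.0, -0.0, -1.0]]
ft_force: [-0.6, 0.1, -0.2]
width: -0.0
finger_force: 0.2
```

Emit:
servo_tool --pt "0 0 -0.06 0 0 0 1" --pt "0 0 -0.04 0 0 0 1" --pt "0 0 0 0 0 0 1"

```text
t: 9.68
ee_pos: [0.617, -0.0681, 0.1694]
orientation: [[0.228, 0.974, 0.0], [0.974, -0.228, -0.0], [-0.0, 0.0, -1.0]]
ft_force: [-2.1, -2.5, 3.8]
width: -0.0
finger_force: 2.3
```

Emit:
servo_tool --pt "0 0 -0.03 0 0 0 1" --pt "0 0 0 0 0 0 1" --pt "0 0 0 0 0 0 1"

```text
t: 10.05
ee_pos: [0.617, -0.0682, 0.1692]
orientation: [[0.228, 0.974, 0.0], [0.974, -0.228, -0.0], [-0.0, 0.0, -1.0]]
ft_force: [-2.1, -3.7, 5.0]
width: 0.005
finger_force: 3.0
```

Emit:
servo_tool --pt "0 0 -0.02 0 0 0 1" --pt "0 0 0 0 0 0 1"

```text
t: 10.3
ee_pos: [0.617, -0.0682, 0.169]
orientation: [[0.228, 0.974, 0.0], [0.974, -0.228, -0.0], [-0.0, 0.0, -1.0]]
ft_force: [-2.3, -1.9, 7.5]
width: 0.002
finger_force: 3.6
```

Both stops are felt. Next I lift and go to the far (clockwise) side of the post.

Emit:
servo_tool --pt "0 0 1.0 0 0 0 1" --pt "0 0 3.0 0 0 0 1" --pt "-0.75 2.8 2.0 0 0 -0.063 1" --pt "-0.75 2.8 0 0 0 -0.063 1" --pt "-0.75 2.8 0 0 0 -0.063 1" --pt "-0.75 2.8 0 0 0 -0.063 1" --pt "-0.75 2.8 0 0 0 -0.063 1" --pt "-0.75 2.8 0 0 0 -0.063 1" --pt "-0.75 2.8 0 0 0 -0.063 1" --pt "-0.75 2.8 0 0 0 -0.063 1" --pt "0 0 0 0 0 0 1" --pt "0 0 0 0 0 0 1"

```text
t: 11.8
ee_pos: [0.5572, 0.1558, 0.229]
orientation: [[0.669, 0.743, 0.0], [0.743, -0.669, 0.0], [0.0, 0.0, -1.0]]
ft_force: [-0.0, -0.9, 0.1]
width: 0.001
finger_force: 0.0
```

```bash
python3 - <<'E'
from h import *
st=readout.get_state();print(st["ee_pos"],st["t"])
p,d=capture("side");s,e=capture("scene");q,_=capture("wrist")
cv2.imwrite("pics/s3.png",np.hstack([cv2.resize(p[90:240,250:410],(400,375)),cv2.resize(s[150:270,300:428],(400,375))]))
cv2.imwrite("pics/w3.png",q)
E
```

```text
[0.55716782 0.15579735 0.2290342 ] 11.8
```

View pics/s3.png

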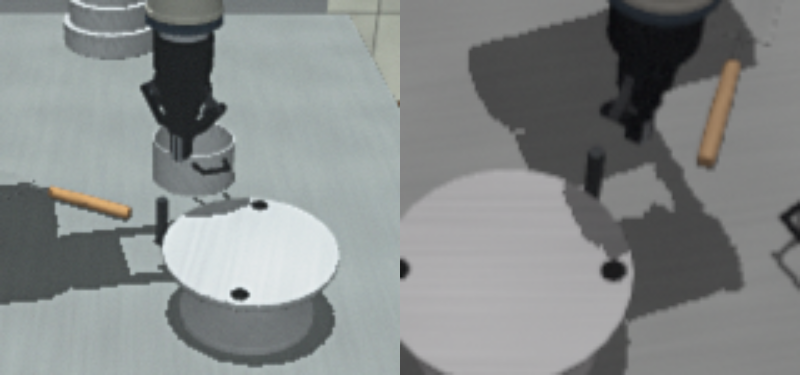

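View pics/w3.png

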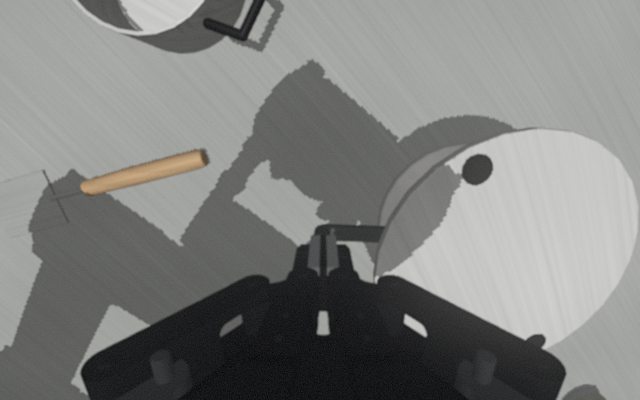

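The side and scene crops show the fingers beside the post on its far-left side, clear of the platter. The wrist view shows the lever's end at (322,231) and its arm running to (382,234). I'll check that against my post estimate.

```bash
python3 - <<'E'
from h import *
st=readout.get_state()
for uv in((322,231),(382,234)): 
    X=onz("wrist",uv,.05,st);print(X, np.hypot(X[0]-.638,X[1]-.0228),np.degrees(np.arctan2(X[1]-.0228,X[0]-.638)))
E
```

```text
[0.5329515  0.12930998 0.05      ] 0.14959800414243105 134.60419959159995
[0.57341747 0.08855205 0.05      ] 0.09216417720362041 134.48588329428037
```

Emit:
servo_tool --pt "0 0 -2.0 0 0 0 1" --pt "0 0 -2.0 0 0 0 1" --pt "0 0 -2.0 0 0 0 1" --pt "0 0 -1.6 0 0 0 1" --pt "0 0 0 0 0 0 1" --pt "0 0 0 0 0 0 1"

```text
t: 12.7
ee_pos: [0.5574, 0.1559, 0.1533]
orientation: [[0.67, 0.742, 0.001], [0.742, -0.67, 0.0], [0.001, 0.0, -1.0]]
ft_force: [0.3, -0.2, 0.8]
width: -0.003
finger_force: 0.0
```

Emit:
servo_tool --pt "-0.43 -0.42 0 0 0 0 1" --pt "-0.43 -0.42 0 0 0 0 1" --pt "-0.43 -0.42 0 0 0 0 1" --pt "-0.42 -0.41 0 0 0 0 1" --pt "-0.38 -0.37 0 0 0 0.035 1" --pt "-0.38 -0.37 0 0 0 0.035 1" --pt "-0.38 -0.37 0 0 0 0.035 1" --pt "-0.38 -0.37 0 0 0 0.035 1" --pt "0 0 0 0 0 0 1"

```text
t: 13.82
ee_pos: [0.5245, 0.1242, 0.1529]
orientation: [[0.56, 0.828, -0.0], [0.828, -0.56, -0.0], [-0.0, -0.0, -1.0]]
ft_force: [0.3, -0.7, -0.1]
width: -0.002
finger_force: 0.0
```

Emit:
servo_tool --pt "-0.33 -0.41 0 0 0 0.035 1" --pt "-0.33 -0.42 0 0 0 0.035 1" --pt "-0.32 -0.42 0 0 0 0.035 1" --pt "-0.32 -0.43 0 0 0 0.035 1" --pt "-0.29 -0.45 0 0 0 0.035 1" --pt "0 0 0 0 0 0 1"

```text
t: 14.58
ee_pos: [0.5087, 0.1031, 0.1528]
orientation: [[0.408, 0.913, -0.0], [0.913, -0.408, -0.0], [-0.0, -0.0, -1.0]]
ft_force: [0.7, -0.7, -0.7]
width: -0.0
finger_force: 0.0
```

```bash
cat > m.py <<'E'
from h import *
from scipy.optimize import brentq
C=np.array([.638,.0228,.076]);yaw=np.radians(-13.2);ey=np.array([-np.sin(yaw),np.cos(yaw),0]);ez=np.array([0,0,1.])
def dot(g,c,r=9):
    m=np.zeros_like(g);cv2.circle(m,c,r,255,-1)
    n,l,s,cc=cv2.connectedComponentsWithStats(((g<60)&(m>0)).astype(np.uint8))
    i=1+np.argmax(s[1:,4]);return cc[i],s[i]
def tilt():
    for n,cs in(("side",[(346,205),(353,174)]),("scene",[(299,235),(369,238)])):
        p,d=capture(n);g=cv2.cvtColor(p,cv2.COLOR_BGR2GRAY)
        u,v,X=cloud(n,d);k=(np.hypot(X[:,0]-C[0],X[:,1]-C[1])<.10)&(abs(X[:,2]-.104)<.02)
        Y=X[k]-C;A=np.c_[Y[:,:2]@ey[:2],Y[:,0],np.ones(len(Y))];w=np.linalg.lstsq(A,Y[:,2],rcond=None)[0]
        print(n,[ (dot(g,c)[0].round(1),dot(g,c)[1][4]) for c in cs],"plane height diff at left pad mm",93*w[0],len(Y))
    return p
E
python3 - <<'E'
from m import *
p=tilt();cv2.imwrite("pics/s4.png",cv2.resize(p[150:270,290:418],(640,600)))
E
```

```text
side [(array([345.6, 205.9]), np.int32(17)), (array([353.7, 172.4]), np.int32(10))] plane height diff at left pad mm 2.93225378800163 1862
scene [(array([299. , 234.9]), np.int32(32)), (array([368. , 236.8]), np.int32(33))] plane height diff at left pad mm 2.952808946334198 3645
```

View pics/s4.png

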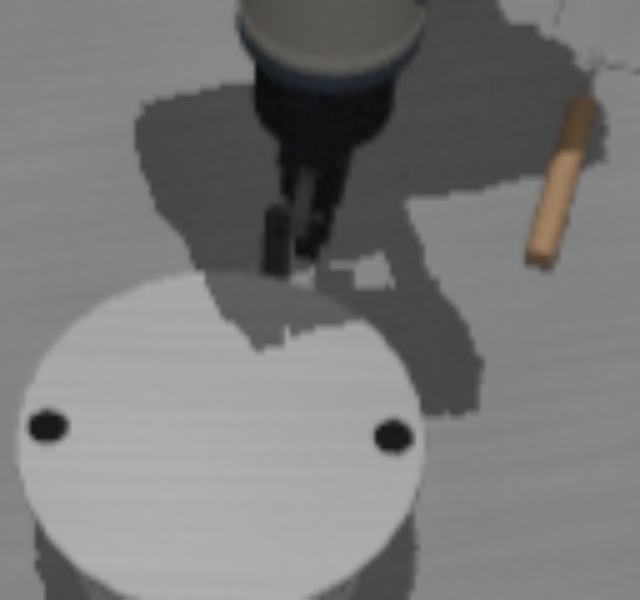

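The post (crop (277,240)) is now touching the fingers and has moved with them. The platter's tilt is down to 2.9 mm at the pads in both cameras. I'll take one small step to get the rate.

Emit:
servo_tool --pt "-0.14 -0.22 0 0 0 0.0175 1" --pt "-0.13 -0.23 0 0 0 0.0175 1" --pt "-0.13 -0.23 0 0 0 0.0175 1" --pt "-0.13 -0.23 0 0 0 0.0175 1" --pt "0 0 0 0 0 0 1"

```text
t: 15.3
ee_pos: [0.5033, 0.0939, 0.1528]
orientation: [[0.342, 0.94, -0.0], [0.94, -0.342, -0.0], [-0.0, -0.0, -1.0]]
ft_force: [1.4, -0.2, 1.3]
width: -0.0
finger_force: 0.0
```

```bash
python3 -c "
from m import *
tilt()"
```

```text
side [(array([345.6, 205.9]), np.int32(17)), (array([353.5, 172.5]), np.int32(8))] plane height diff at left pad mm 2.1514349100195598 1854
scene [(array([299. , 234.8]), np.int32(33)), (array([368.1, 237.2]), np.int32(33))] plane height diff at left pad mm 2.1186390271964415 3642
```

Emit:
servo_tool --pt "-0.1 -0.2 0 0 0 0.0145 1" --pt "-0.1 -0.2 0 0 0 0.0145 1" --pt "-0.1 -0.2 0 0 0 0.0145 1" --pt "-0.09 -0.2 0 0 0 0.0145 1" --pt "-0.09 -0.2 0 0 0 0.0145 1" --pt "-0.09 -0.2 0 0 0 0.0145 1" --pt "0 0 0 0 0 0 1"

```text
t: 16.27
ee_pos: [0.4977, 0.0819, 0.1528]
orientation: [[0.259, 0.966, -0.0], [0.966, -0.259, -0.0], [-0.0, -0.0, -1.0]]
ft_force: [0.5, 0.3, -0.4]
width: -0.004
finger_force: 0.0
```

```bash
python3 -c "
from m import *
tilt()"
```

```text
side [(array([345.5, 205.3]), np.int32(14)), (array([353.5, 172.6]), np.int32(10))] plane height diff at left pad mm 1.2813636204057957 1814
scene [(array([299.2, 234.4]), np.int32(34)), (array([368.3, 237.4]), np.int32(34))] plane height diff at left pad mm 1.1463367296162363 3631
```

Emit:
servo_tool --pt "-0.05 -0.125 0 0 0 0.009 1" --pt "-0.05 -0.125 0 0 0 0.009 1" --pt "-0.05 -0.125 0 0 0 0.009 1" --pt "-0.05 -0.125 0 0 0 0.009 1" --pt "-0.05 -0.125 0 0 0 0.009 1"

```text
t: 17.0
ee_pos: [0.4953, 0.0758, 0.1528]
orientation: [[0.215, 0.977, 0.0], [0.977, -0.215, -0.0], [0.0, 0.0, -1.0]]
ft_force: [1.8, 1.3, 0.5]
width: 0.0
finger_force: 1.1
```

Emit:
servo_tool --pt "-0.04 -0.1 0 0 0 0.008 1" --pt "-0.04 -0.1 0 0 0 0.008 1"

```text
t: 17.25
ee_pos: [0.4946, 0.0738, 0.1528]
orientation: [[0.199, 0.98, 0.0], [0.98, -0.199, 0.0], [0.0, 0.0, -1.0]]
ft_force: [1.6, 1.2, -1.0]
width: 0.0
finger_force: 1.1
```

Emit:
servo_tool --pt "-0.03 -0.08 0 0 0 0.006 1" --pt "-0.03 -0.08 0 0 0 0.006 1" --pt "0 0 0 0 0 0 1"

```text
t: 17.62
ee_pos: [0.4938, 0.0722, 0.1528]
orientation: [[0.188, 0.982, -0.0], [0.982, -0.188, -0.0], [-0.0, -0.0, -1.0]]
ft_force: [0.5, 0.8, 0.7]
width: 0.006
finger_force: 0.5
```

```bash
python3 -c "
from m import *
tilt()"
```

```text
side [(array([345.7, 205.1]), np.int32(15)), (array([353.3, 172.7]), np.int32(9))] plane height diff at left pad mm 0.42625393642051107 1796
scene [(array([299.2, 234.4]), np.int32(32)), (array([368.5, 237.5]), np.int32(34))] plane height diff at left pad mm 0.3977227207371186 3633
```

Tilt is 0.4 mm and still falling, so the stop is close. From here I use short steps.

Emit:
servo_tool --pt "-0.03 -0.07 0 0 0 0.005 1" --pt "-0.03 -0.07 0 0 0 0.005 1"

```text
t: 17.98
ee_pos: [0.4933, 0.0709, 0.1528]
orientation: [[0.178, 0.984, 0.0], [0.984, -0.178, 0.0], [0.0, 0.0, -1.0]]
ft_force: [0.6, 2.3, 0.1]
width: 0.001
finger_force: 1.1
```

Emit:
servo_tool --pt "-0.03 -0.07 0 0 0 0.005 1" --pt "-0.02 -0.07 0 0 0 0.005 1"

```text
t: 18.23
ee_pos: [0.4928, 0.0694, 0.1528]
orientation: [[0.168, 0.986, 0.0], [0.986, -0.168, 0.0], [0.0, 0.0, -1.0]]
ft_force: [1.7, 2.3, -1.3]
width: 0.0
finger_force: 1.1
```

Emit:
servo_tool --pt "-0.02 -0.07 0 0 0 0.005 1" --pt "-0.02 -0.07 0 0 0 0.005 1"

```text
t: 18.48
ee_pos: [0.4924, 0.068, 0.1528]
orientation: [[0.158, 0.987, -0.0], [0.987, -0.158, 0.0], [0.0, -0.0, -1.0]]
ft_force: [0.8, 2.4, 0.2]
width: -0.002
finger_force: 1.1
```

Emit:
servo_tool --pt "-0.02 -0.07 0 0 0 0.005 1" --pt "-0.02 -0.07 0 0 0 0.005 1"

```text
t: 18.73
ee_pos: [0.492, 0.0666, 0.1528]
orientation: [[0.148, 0.989, -0.0], [0.989, -0.148, 0.0], [0.0, -0.0, -1.0]]
ft_force: [1.2, 2.0, -0.4]
width: 0.003
finger_force: 1.1
```

Emit:
servo_tool --pt "-0.02 -0.07 0 0 0 0.005 1" --pt "-0.02 -0.07 0 0 0 0.005 1"

```text
t: 18.98
ee_pos: [0.4916, 0.0652, 0.1528]
orientation: [[0.138, 0.99, -0.0], [0.99, -0.138, 0.0], [0.0, -0.0, -1.0]]
ft_force: [0.2, 2.6, 0.7]
width: 0.0
finger_force: 1.1
```

Emit:
servo_tool --pt "-0.02 -0.07 0 0 0 0.005 1" --pt "-0.02 -0.07 0 0 0 0.005 1"

```text
t: 19.23
ee_pos: [0.4912, 0.0638, 0.1528]
orientation: [[0.128, 0.992, -0.0], [0.992, -0.128, -0.0], [-0.0, -0.0, -1.0]]
ft_force: [0.8, 2.5, -1.3]
width: -0.002
finger_force: 1.2
```

```bash
python3 -c "
from m import *
tilt()"
```

```text
side [(array([345.7, 205.1]), np.int32(15)), (array([353.4, 172.8]), np.int32(10))] plane height diff at left pad mm 0.04511292312403677 1783
scene [(array([299.1, 234.3]), np.int32(33)), (array([368.5, 237.5]), np.int32(34))] plane height diff at left pad mm 0.0579288303232678 3640
```

Emit:
servo_tool --pt "-0.02 -0.07 0 0 0 0.005 1" --pt "-0.02 -0.07 0 0 0 0.005 1"

```text
t: 19.58
ee_pos: [0.4908, 0.0625, 0.1528]
orientation: [[0.118, 0.993, 0.0], [0.993, -0.118, 0.0], [0.0, 0.0, -1.0]]
ft_force: [1.4, 2.6, -1.1]
width: -0.004
finger_force: 1.3
```

Emit:
servo_tool --pt "-0.02 -0.07 0 0 0 0.005 1" --pt "-0.02 -0.07 0 0 0 0.005 1"

```text
t: 19.82
ee_pos: [0.4904, 0.061, 0.1528]
orientation: [[0.108, 0.994, 0.0], [0.994, -0.108, 0.0], [0.0, 0.0, -1.0]]
ft_force: [2.0, 2.8, -0.7]
width: 0.005
finger_force: 1.3
```

Emit:
servo_tool --pt "-0.02 -0.07 0 0 0 0.005 1" --pt "-0.02 -0.07 0 0 0 0.005 1"

```text
t: 20.08
ee_pos: [0.4901, 0.0596, 0.1528]
orientation: [[0.098, 0.995, 0.0], [0.995, -0.098, -0.0], [0.0, 0.0, -1.0]]
ft_force: [2.4, 2.6, -1.0]
width: -0.001
finger_force: 1.4
```

Emit:
servo_tool --pt "-0.02 -0.07 0 0 0 0.005 1" --pt "-0.02 -0.07 0 0 0 0.005 1"

```text
t: 20.32
ee_pos: [0.4897, 0.0582, 0.1528]
orientation: [[0.089, 0.996, 0.0], [0.996, -0.089, 0.0], [0.0, 0.0, -1.0]]
ft_force: [2.6, 2.7, -0.1]
width: -0.002
finger_force: 1.5
```

Emit:
servo_tool --pt "-0.01 -0.07 0 0 0 0.005 1" --pt "-0.01 -0.07 0 0 0 0.005 1"

```text
t: 20.58
ee_pos: [0.4894, 0.0568, 0.1528]
orientation: [[0.079, 0.997, -0.0], [0.997, -0.079, 0.0], [0.0, -0.0, -1.0]]
ft_force: [1.3, 2.6, 1.1]
width: 0.001
finger_force: 1.6
```

Emit:
servo_tool --pt "-0.02 -0.07 0 0 0 0.005 1" --pt "-0.01 -0.07 0 0 0 0.005 1"

```text
t: 20.82
ee_pos: [0.4891, 0.0554, 0.1528]
orientation: [[0.069, 0.998, -0.0], [0.998, -0.069, 0.0], [0.0, -0.0, -1.0]]
ft_force: [2.2, 3.1, 0.0]
width: -0.003
finger_force: 1.7
```

Emit:
servo_tool --pt "-0.02 -0.07 0 0 0 0.005 1" --pt "-0.01 -0.07 0 0 0 0.005 1"

```text
t: 21.08
ee_pos: [0.4888, 0.054, 0.1528]
orientation: [[0.059, 0.998, -0.0], [0.998, -0.059, 0.0], [0.0, -0.0, -1.0]]
ft_force: [0.9, 3.3, 0.2]
width: 0.003
finger_force: 1.8
```

```bash
python3 -c "
from m import *
tilt()"
```

```text
side [(array([345.7, 205.1]), np.int32(15)), (array([353.4, 172.8]), np.int32(10))] plane height diff at left pad mm -0.002315532938533961 1784
scene [(array([299.1, 234.3]), np.int32(33)), (array([368.5, 237.5]), np.int32(34))] plane height diff at left pad mm 0.04024041566890659 3637
```

Emit:
servo_tool --pt "-0.02 -0.07 0 0 0 0.005 1" --pt "-0.01 -0.07 0 0 0 0.005 1"

```text
t: 21.42
ee_pos: [0.4885, 0.0527, 0.1528]
orientation: [[0.049, 0.999, -0.0], [0.999, -0.049, 0.0], [0.0, -0.0, -1.0]]
ft_force: [1.7, 3.4, 0.4]
width: 0.003
finger_force: 1.9
```

Emit:
servo_tool --pt "-0.02 -0.07 0 0 0 0.005 1" --pt "-0.01 -0.07 0 0 0 0.005 1"

```text
t: 21.68
ee_pos: [0.4882, 0.0512, 0.1528]
orientation: [[0.039, 0.999, -0.0], [0.999, -0.039, 0.0], [0.0, -0.0, -1.0]]
ft_force: [2.5, 2.6, -0.1]
width: 0.005
finger_force: 2.0
```

Emit:
servo_tool --pt "-0.01 -0.07 0 0 0 0.005 1" --pt "-0.01 -0.07 0 0 0 0.005 1"

```text
t: 21.92
ee_pos: [0.488, 0.0498, 0.1528]
orientation: [[0.029, 1.0, -0.0], [1.0, -0.029, 0.0], [0.0, -0.0, -1.0]]
ft_force: [1.9, 4.5, 0.1]
width: 0.001
finger_force: 2.1
```

Emit:
servo_tool --pt "-0.01 -0.07 0 0 0 0.005 1" --pt "-0.01 -0.07 0 0 0 0.005 1"

```text
t: 22.18
ee_pos: [0.4877, 0.0484, 0.1527]
orientation: [[0.019, 1.0, -0.0], [1.0, -0.019, 0.0], [0.0, -0.0, -1.0]]
ft_force: [1.8, 5.0, 0.6]
width: -0.001
finger_force: 2.2
```

Emit:
servo_tool --pt "-0.01 -0.07 0 0 0 0.005 1"

```text
t: 22.3
ee_pos: [0.4876, 0.0477, 0.1528]
orientation: [[0.014, 1.0, -0.0], [1.0, -0.014, 0.0], [0.0, -0.0, -1.0]]
ft_force: [1.1, 5.0, -0.6]
width: 0.003
finger_force: 2.3
```

Emit:
servo_tool --pt "-0.01 -0.07 0 0 0 0.005 1" --pt "-0.01 -0.07 0 0 0 0.005 1"

```text
t: 22.55
ee_pos: [0.4874, 0.0463, 0.1528]
orientation: [[0.004, 1.0, -0.0], [1.0, -0.004, 0.0], [0.0, -0.0, -1.0]]
ft_force: [2.0, 4.0, 0.6]
width: -0.001
finger_force: 2.4
```

Emit:
servo_tool --pt "-0.01 -0.07 0 0 0 0.005 1" --pt "-0.01 -0.07 0 0 0 0.005 1"

```text
t: 22.8
ee_pos: [0.4872, 0.0449, 0.1528]
orientation: [[-0.006, 1.0, -0.0], [1.0, 0.006, 0.0], [0.0, -0.0, -1.0]]
ft_force: [0.8, 5.5, 0.3]
width: 0.001
finger_force: 2.5
```

Emit:
servo_tool --pt "-0.01 -0.07 0 0 0 0.005 1" --pt "-0.01 -0.07 0 0 0 0.005 1"

```text
t: 23.05
ee_pos: [0.487, 0.0436, 0.1528]
orientation: [[-0.016, 1.0, -0.0], [1.0, 0.016, 0.0], [0.0, -0.0, -1.0]]
ft_force: [1.1, 4.8, 0.4]
width: -0.0
finger_force: 2.6
```

Emit:
servo_tool --pt "-0.01 -0.07 0 0 0 0.005 1" --pt "-0.01 -0.07 0 0 0 0.005 1"

```text
t: 23.3
ee_pos: [0.4868, 0.0421, 0.1528]
orientation: [[-0.026, 1.0, -0.0], [1.0, 0.026, 0.0], [0.0, -0.0, -1.0]]
ft_force: [-0.0, 5.1, 1.2]
width: -0.0
finger_force: 2.8
```

Emit:
servo_tool --pt "-0.01 -0.07 0 0 0 0.005 1"

```text
t: 23.42
ee_pos: [0.4867, 0.0415, 0.1528]
orientation: [[-0.031, 1.0, -0.0], [1.0, 0.031, 0.0], [0.0, -0.0, -1.0]]
ft_force: [0.5, 5.9, 0.7]
width: -0.004
finger_force: 2.8
```

Emit:
servo_tool --pt "-0.01 -0.07 0 0 0 0.005 1" --pt "-0.01 -0.07 0 0 0 0.005 1"

```text
t: 23.68
ee_pos: [0.4866, 0.0401, 0.1528]
orientation: [[-0.041, 0.999, -0.0], [0.999, 0.041, 0.0], [0.0, -0.0, -1.0]]
ft_force: [0.4, 7.2, 0.1]
width: -0.004
finger_force: 2.9
```

Emit:
servo_tool --pt "-0.01 -0.07 0 0 0 0.005 1" --pt "-0.01 -0.07 0 0 0 0.005 1"

```text
t: 23.92
ee_pos: [0.4864, 0.0387, 0.1528]
orientation: [[-0.051, 0.999, 0.0], [0.999, 0.051, 0.0], [0.0, 0.0, -1.0]]
ft_force: [2.4, 6.7, -0.0]
width: -0.004
finger_force: 3.0
```

Emit:
servo_tool --pt "-0.01 -0.07 0 0 0 0.005 1" --pt "-0.01 -0.07 0 0 0 0.005 1"

```text
t: 24.18
ee_pos: [0.4863, 0.0373, 0.1528]
orientation: [[-0.061, 0.998, 0.0], [0.998, 0.061, 0.0], [0.0, 0.0, -1.0]]
ft_force: [1.5, 5.7, -0.4]
width: -0.001
finger_force: 3.2
```

Emit:
servo_tool --pt "-0.01 -0.07 0 0 0 0.005 1" --pt "-0.01 -0.07 0 0 0 0.005 1"

```text
t: 24.42
ee_pos: [0.4861, 0.0359, 0.1528]
orientation: [[-0.071, 0.997, 0.0], [0.997, 0.071, 0.0], [0.0, 0.0, -1.0]]
ft_force: [1.3, 6.8, -0.2]
width: 0.002
finger_force: 3.3
```

```bash
python3 - <<'E'
from m import *
p=tilt();q,_=capture("side");cv2.imwrite("pics/s5.png",np.hstack([cv2.resize(p[160:260,270:390],(400,333)),cv2.resize(q[110:210,270:390],(400,333))]))
E
```

```text
side [(array([345.7, 205.1]), np.int32(15)), (array([353.4, 172.8]), np.int32(10))] plane height diff at left pad mm 0.09067201467770131 1791
scene [(array([299.1, 234.3]), np.int32(33)), (array([368.5, 237.5]), np.int32(34))] plane height diff at left pad mm 0.0352711184448032 3630
```

View pics/s5.png

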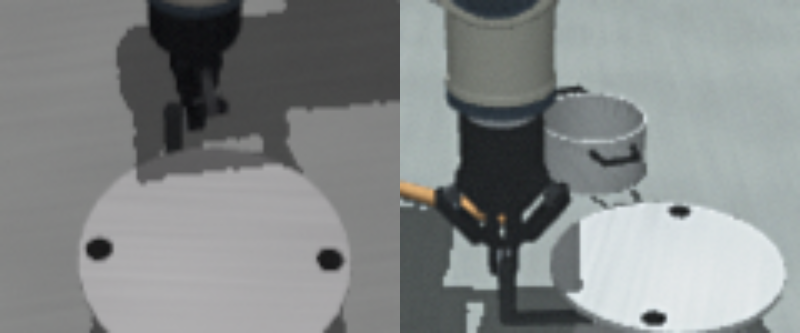

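The post stays against the fingers (left crop (173,130), right crop (507,285)) and the platter is level. Resistance is rising gently and there is no firm stop yet, so I carry on.

Emit:
servo_tool --pt "-0.01 -0.07 0 0 0 0.005 1" --pt "-0.01 -0.07 0 0 0 0.005 1"

```text
t: 24.82
ee_pos: [0.486, 0.0346, 0.1528]
orientation: [[-0.081, 0.997, 0.0], [0.997, 0.081, 0.0], [0.0, 0.0, -1.0]]
ft_force: [3.0, 7.0, -1.6]
width: -0.004
finger_force: 3.4
```

Emit:
servo_tool --pt "-0.01 -0.07 0 0 0 0.005 1" --pt "0 -0.07 0 0 0 0.005 1"

```text
t: 25.08
ee_pos: [0.4859, 0.0332, 0.1528]
orientation: [[-0.091, 0.996, 0.0], [0.996, 0.091, 0.0], [0.0, 0.0, -1.0]]
ft_force: [2.9, 7.5, -1.0]
width: 0.0
finger_force: 3.5
```

Emit:
servo_tool --pt "-0.01 -0.07 0 0 0 0.005 1" --pt "0 -0.07 0 0 0 0.005 1"

```text
t: 25.32
ee_pos: [0.4858, 0.0318, 0.1528]
orientation: [[-0.101, 0.995, 0.0], [0.995, 0.101, 0.0], [0.0, 0.001, -1.0]]
ft_force: [2.5, 7.5, -0.6]
width: 0.001
finger_force: 3.7
```

Emit:
servo_tool --pt "-0.01 -0.07 0 0 0 0.005 1" --pt "0 -0.07 0 0 0 0.005 1"

```text
t: 25.58
ee_pos: [0.4857, 0.0304, 0.1528]
orientation: [[-0.111, 0.994, 0.0], [0.994, 0.111, 0.0], [0.0, 0.001, -1.0]]
ft_force: [2.9, 8.8, -0.6]
width: 0.003
finger_force: 3.8
```

Emit:
servo_tool --pt "0 -0.07 0 0 0 0.005 1" --pt "0 -0.07 0 0 0 0.005 1"

```text
t: 25.82
ee_pos: [0.4857, 0.029, 0.1528]
orientation: [[-0.121, 0.993, 0.0], [0.993, 0.121, 0.0], [0.0, 0.0, -1.0]]
ft_force: [1.3, 9.2, -0.2]
width: -0.002
finger_force: 3.9
```

Emit:
servo_tool --pt "0 -0.07 0 0 0 0.005 1" --pt "0 -0.07 0 0 0 0.005 1"

```text
t: 26.08
ee_pos: [0.4856, 0.0276, 0.1528]
orientation: [[-0.131, 0.991, 0.0], [0.991, 0.131, 0.0], [0.0, 0.0, -1.0]]
ft_force: [2.7, 8.7, -0.6]
width: -0.003
finger_force: 4.1
```

Emit:
servo_tool --pt "0 -0.07 0 0 0 0.005 1" --pt "0 -0.07 0 0 0 0.005 1"

```text
t: 26.32
ee_pos: [0.4856, 0.0263, 0.1528]
orientation: [[-0.141, 0.99, 0.0], [0.99, 0.141, 0.0], [0.0, 0.0, -1.0]]
ft_force: [2.5, 8.8, -0.8]
width: -0.003
finger_force: 4.2
```

Emit:
servo_tool --pt "0 -0.07 0 0 0 0.005 1" --pt "0 -0.07 0 0 0 0.005 1"

```text
t: 26.58
ee_pos: [0.4856, 0.0249, 0.1528]
orientation: [[-0.151, 0.989, 0.0], [0.989, 0.151, 0.0], [0.0, 0.0, -1.0]]
ft_force: [2.5, 8.4, 0.7]
width: -0.0
finger_force: 4.4
```

Before pushing on I'll check where the post really is, measuring the top of the dark post in the scene view.

```bash
python3 - <<'E'
from m import *
X=onz("scene",(321.9,192.5),.112);print("post at t=24.5",X,np.hypot(*(X-C)[:2]),np.degrees(np.arctan2(X[1]-C[1],X[0]-C[0]))%360)
st=readout.get_state();print(st["wrist_torque"],st["joint_torque"],st["q"])
p=cv2.imread("pics/s5.png")
q,_=capture("scene");r,_=capture("side")
cv2.imwrite("pics/s6.png",np.hstack([cv2.resize(q[170:220,295:355],(400,333)),cv2.resize(r[150:215,285:363],(400,333))]))
E
```

```text
post at t=24.5 [0.49146459 0.01749534 0.112     ] 0.1466313985229172 182.07323243018234
[ 1.42507136 -0.27595828  0.07254162] [ -4.27942425 -73.11571598 -19.81382489  -2.00989477   0.44737648
   0.22177933] [-4.12057411e+00  3.00500564e+01  1.05720170e+02  3.53488829e-02
  4.42159830e+01 -1.28141304e+01]
```

View pics/s6.png

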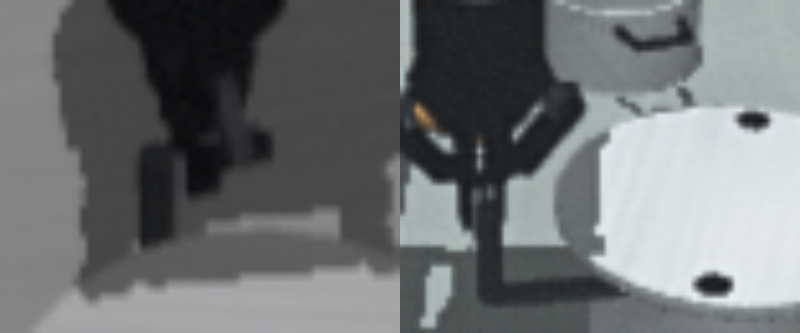

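The post is really being turned: it sits 7° ahead of the tool, in contact at crop (155,195). Lever travel is now about 0.86 rad, so the stop is near. The arm is stiff, so I use finer steps.

Emit:
servo_tool --pt "0 -0.04 0 0 0 0.003 1" --pt "0 -0.04 0 0 0 0.003 1"

```text
t: 26.92
ee_pos: [0.4856, 0.0241, 0.1528]
orientation: [[-0.156, 0.988, 0.0], [0.988, 0.156, 0.0], [0.0, 0.0, -1.0]]
ft_force: [2.6, 8.9, 0.7]
width: 0.002
finger_force: 4.4
```

Emit:
servo_tool --pt "0 -0.05 0 0 0 0.003 1" --pt "0 -0.05 0 0 0 0.003 1"

```text
t: 27.18
ee_pos: [0.4856, 0.0231, 0.1528]
orientation: [[-0.162, 0.987, 0.0], [0.987, 0.162, 0.0], [0.0, 0.0, -1.0]]
ft_force: [3.6, 9.9, -0.4]
width: 0.003
finger_force: 4.5
```

Emit:
servo_tool --pt "0 -0.05 0 0 0 0.003 1" --pt "0 -0.05 0 0 0 0.003 1"

```text
t: 27.42
ee_pos: [0.4856, 0.0221, 0.1528]
orientation: [[-0.168, 0.986, 0.0], [0.986, 0.168, 0.0], [0.0, 0.0, -1.0]]
ft_force: [1.2, 10.1, -0.4]
width: 0.0
finger_force: 4.6
```

Emit:
servo_tool --pt "0 -0.05 0 0 0 0.003 1" --pt "0 -0.05 0 0 0 0.003 1"

```text
t: 27.68
ee_pos: [0.4856, 0.0211, 0.1528]
orientation: [[-0.174, 0.985, 0.0], [0.985, 0.174, 0.0], [0.0, 0.0, -1.0]]
ft_force: [1.3, 10.5, -0.4]
width: -0.0
finger_force: 4.7
```

Emit:
servo_tool --pt "0 -0.05 0 0 0 0.003 1" --pt "0 -0.05 0 0 0 0.003 1"

```text
t: 27.92
ee_pos: [0.4856, 0.0202, 0.1528]
orientation: [[-0.18, 0.984, 0.0], [0.984, 0.18, 0.001], [0.0, 0.0, -1.0]]
ft_force: [2.4, 10.0, 1.2]
width: 0.003
finger_force: 4.8
```

Emit:
servo_tool --pt "0 -0.05 0 0 0 0.003 1" --pt "0 -0.05 0 0 0 0.003 1"

```text
t: 28.18
ee_pos: [0.4857, 0.0192, 0.1528]
orientation: [[-0.186, 0.983, 0.0], [0.983, 0.186, 0.001], [0.0, 0.001, -1.0]]
ft_force: [2.5, 9.8, 0.5]
width: 0.001
finger_force: 4.9
```

Emit:
servo_tool --pt "0.01 -0.05 0 0 0 0.003 1" --pt "0 -0.05 0 0 0 0.003 1"

```text
t: 28.42
ee_pos: [0.4857, 0.0182, 0.1528]
orientation: [[-0.192, 0.981, 0.0], [0.981, 0.192, 0.001], [0.001, 0.0, -1.0]]
ft_force: [2.4, 10.4, -0.2]
width: 0.0
finger_force: 5.0
```

Emit:
servo_tool --pt "0 -0.05 0 0 0 0.003 1" --pt "0 -0.05 0 0 0 0.003 1"

```text
t: 28.68
ee_pos: [0.4857, 0.0172, 0.1528]
orientation: [[-0.198, 0.98, 0.0], [0.98, 0.198, 0.001], [0.001, 0.0, -1.0]]
ft_force: [2.6, 10.8, 0.1]
width: 0.001
finger_force: 5.1
```

Emit:
servo_tool --pt "0.01 -0.06 0 0 0 0.004 1" --pt "0 -0.06 0 0 0 0.004 1"

```text
t: 28.92
ee_pos: [0.4858, 0.016, 0.1528]
orientation: [[-0.206, 0.979, 0.0], [0.979, 0.206, 0.001], [0.001, 0.0, -1.0]]
ft_force: [2.7, 11.7, 0.8]
width: 0.0
finger_force: 5.3
```

Emit:
servo_tool --pt "0.01 -0.05 0 0 0 0.004 1" --pt "0 -0.05 0 0 0 0.004 1"

```text
t: 29.18
ee_pos: [0.4858, 0.015, 0.1528]
orientation: [[-0.214, 0.977, 0.0], [0.977, 0.214, 0.001], [0.001, 0.0, -1.0]]
ft_force: [2.5, 11.6, 1.4]
width: 0.002
finger_force: 5.4
```

Emit:
servo_tool --pt "0 0.08 0 0 0 0 1" --pt "0 0.08 0 0 0 0 1" --pt "0 0 0 0 0 0 1"

```text
t: 29.55
ee_pos: [0.4857, 0.0165, 0.1528]
orientation: [[-0.213, 0.977, -0.0], [0.977, 0.213, 0.0], [0.0, -0.0, -1.0]]
ft_force: [1.4, 8.1, 1.0]
width: 0.0
finger_force: 3.8
```

Emit:
servo_tool --pt "0 0.08 0 0 0 0 1" --pt "0 0.08 0 0 0 0 1" --pt "0 0 0 0 0 0 1"

```text
t: 29.92
ee_pos: [0.4856, 0.0181, 0.1528]
orientation: [[-0.214, 0.977, -0.0], [0.977, 0.214, 0.0], [0.0, -0.0, -1.0]]
ft_force: [1.1, 7.4, 1.5]
width: 0.005
finger_force: 3.6
```

Emit:
servo_tool --pt "0 0.08 0 0 0 0 1" --pt "0 0.08 0 0 0 0 1" --pt "0 0 0 0 0 0 1"

```text
t: 30.3
ee_pos: [0.4855, 0.0196, 0.1527]
orientation: [[-0.213, 0.977, -0.001], [0.977, 0.213, 0.0], [0.0, -0.001, -1.0]]
ft_force: [-0.6, 7.0, 2.1]
width: -0.004
finger_force: 3.5
```

Emit:
servo_tool --pt "0 0.3 0 0 0 0 1" --pt "0 0.3 0 0 0 0 1" --pt "0 0 0 0 0 0 1"

```text
t: 30.68
ee_pos: [0.4851, 0.0258, 0.1527]
orientation: [[-0.214, 0.977, -0.001], [0.977, 0.214, 0.0], [0.001, -0.001, -1.0]]
ft_force: [-2.0, 8.3, 3.0]
width: -0.0
finger_force: 4.3
```

```bash
python3 - <<'E'
from m import *
def post():
    for _ in range(1):
        q,d=capture("scene");g=cv2.cvtColor(q,cv2.COLOR_BGR2GRAY);print(g[193:212:3,305:345])
np.set_printoptions(linewidth=250)
post()
E
```

```text
[[132 129 103  71  70  69  70  71  70  69  67  35  31  32  32  33  44  53  22  11  13  17  17  18  19  24  29  42  44  47  53  55  66  73  72  73  72  73  72  73]
 [131 130 103  74  73  71  71  72  72  72  69  35  29  31  28  30  47  68  36  15  11  17  15  44  72  73  71  72  73  72  74  73  73  75  75  74  74  73  73  75]
 [131 131 127  71  73  71  73  72  73  71  70  36  29  30  30  28  43  69  55  42  53  59  66  74  72  74  73  73  73  74  73  73  73  73  74  74  74  73  74  74]
 [130 126  70  71  71  71  71  71  72  71  69  37  28  30  30  33  52  71  74  73  72  73  74  73  71  78 107 106 107 108 107 109 108 108 108 109 114 135 135 135]
 [131 131 126  70  70  71  72  72  71  72  69  51  25  30  32  42  63  80  85  83  89  98  95  95  96  96  95  94  94  95  94  95  97  96 100 101 108 111 111 112]
 [128 129 123  70  70  70  68  71  75  83  86  93  92  92  92  91  93  93  93  94  92  93  93  93  93  93  93  94  93  93  92  93  94  92  94  93  94  93  93  93]
 [130 125  71  76  85  93  92  92  91  92  92  93  92  91  91  92  93  92  93  93  92 101 131  92  92 100 136 136 136 135 136 137 137 137 137 137 142 166 166 166]]
```

Emit:
servo_tool --pt "0 0.5 0 0 0 0 1" --pt "0 0.5 0 0 0 0 1" --pt "0 0.5 0 0 0 0 1" --pt "0 0 0 0 0 0 1"

```text
t: 31.22
ee_pos: [0.4857, 0.0409, 0.1527]
orientation: [[-0.214, 0.977, -0.0], [0.977, 0.214, 0.0], [0.0, -0.0, -1.0]]
ft_force: [-2.2, 6.0, -0.0]
width: 0.002
finger_force: 3.1
```

```bash
cat >> m.py <<'E'
def post():
    q,d=capture("scene");g=cv2.cvtColor(q,cv2.COLOR_BGR2GRAY)
    for r in (193,196,199,202,205): print(r,"".join("#" if x<40 else "." for x in g[r,290:360]))
    r,d=capture("side");g=cv2.cvtColor(r,cv2.COLOR_BGR2GRAY)
    for r in range(180,212,4): print(r,"".join("#" if x<45 else "." for x in g[r,280:350]))
E
python3 -c "
from m import *
print(readout.get_state()['wrist_torque']);post();tilt()"
```

```text
[ 0.88646358  0.40484197 -0.00350571]
193 ...............................#####...########.......................
196 ...............................#####...#####..........................
199 ...............................#####..................................
202 ...............................#####..................................
205 ......................................................................
180 ..........#################...........................................
184 .................##.....#.............................................
188 .................##.#..##.............................................
192 ....................#.##..............................................
196 ....................####..............................................
200 ....................#..#..............................................
204 ........................##..#####.#.###.###.....................###...
208 ......................................................................
side [(array([345.7, 205.1]), np.int32(15)), (array([353.4, 172.8]), np.int32(10))] plane height diff at left pad mm 0.022613609399337292 1780
scene [(array([299.1, 234.3]), np.int32(33)), (array([368.5, 237.5]), np.int32(34))] plane height diff at left pad mm 0.030908970473797412 3639
```

The lever springs back with the fingers, so I have passed the stop: it is springy, starting near tool angle 165°, where the tilt vanished and the force began to rise. I let it come back to rest there.

Emit:
servo_tool --pt "0.1 0.52 0 0 0 -0.07 1" --pt "0.12 0.52 0 0 0 -0.07 1" --pt "0.14 0.53 0 0 0 -0.07 1" --pt "0 0 0 0 0 0 1"

```text
t: 31.92
ee_pos: [0.4899, 0.0562, 0.1529]
orientation: [[-0.006, 1.0, 0.001], [1.0, 0.006, -0.0], [-0.0, 0.001, -1.0]]
ft_force: [-0.6, -0.4, -0.1]
width: -0.001
finger_force: 0.0
```

Emit:
servo_tool --pt "0.16 0.53 0 0 0 -0.07 1" --pt "0.17 0.53 0 0 0 -0.07 1" --pt "0 0 0 0 0 0 1"

```text
t: 32.3
ee_pos: [0.4929, 0.0667, 0.1528]
orientation: [[0.132, 0.991, 0.001], [0.991, -0.132, -0.0], [-0.0, 0.001, -1.0]]
ft_force: [-0.2, -0.4, 0.3]
width: 0.004
finger_force: 0.0
```

Emit:
servo_tool --pt "0.18 0.5 0 0 0 -0.02 1" --pt "0.18 0.5 0 0 0 0 1" --pt "0 0 0 0 0 0 1"

```text
t: 32.67
ee_pos: [0.4964, 0.0771, 0.1528]
orientation: [[0.153, 0.988, 0.0], [0.988, -0.153, 0.0], [0.0, 0.0, -1.0]]
ft_force: [-0.7, 0.6, 0.3]
width: -0.003
finger_force: 0.0
```

```bash
python3 -c "
from m import *
post();tilt()"
```

```text
193 ...................................#####.........####....##...........
196 ...................................#####..........#####...............
199 ...................................####............####...............
202 ...................................####...............................
205 ......................................................................
180 ..........................##..........................................
184 .....................#....##..........................................
188 .....................###..............................................
192 ....................#..#..............................................
196 .......................#..............................................
200 ......................................................................
204 ................................................................###...
208 ......................................................................
side [(array([345.7, 205.1]), np.int32(15)), (array([353.4, 172.8]), np.int32(10))] plane height diff at left pad mm 0.05571898711086487 1789
scene [(array([299.1, 234.3]), np.int32(33)), (array([368.5, 237.5]), np.int32(34))] plane height diff at left pad mm -0.025200860344996422 3635
```

The lever now rests at about 0.67 rad with no contact and the platter is level. Next come the check presses, left pad first.

Emit:
servo_tool --pt "0 0 3.0 0 0 0 1" --pt "0 0 3.3 0 0 0 1" --pt "2.7 0.6 0 0 0 -0.013 1" --pt "2.7 0.6 0 0 0 -0.013 1" --pt "2.7 0.6 0 0 0 -0.013 1" --pt "2.7 0.6 0 0 0 -0.013 1" --pt "2.7 0.6 0 0 0 -0.013 1" --pt "2.8 0.57 0 0 0 -0.012 1" --pt "0 0 -1.4 0 0 0 1" --pt "0 0 -1.2 0 0 0 1" --pt "0 0 -0.5 0 0 0 1" --pt "0 0 0 0 0 0 1" --pt "0 0 0 0 0 0 1"

```text
t: 34.5
ee_pos: [0.6593, 0.1124, 0.1853]
orientation: [[0.23, 0.973, 0.001], [0.973, -0.23, 0.0], [0.0, 0.001, -1.0]]
ft_force: [0.2, -0.7, -0.2]
width: -0.001
finger_force: 0.0
```

Emit:
servo_tool --pt "0 0 -0.3 0 0 0 1" --pt "0 0 -0.3 0 0 0 1" --pt "0 0 -0.08 0 0 0 1" --pt "0 0 0 0 0 0 1"

```text
t: 35.0
ee_pos: [0.6593, 0.1125, 0.1779]
orientation: [[0.23, 0.973, -0.0], [0.973, -0.23, -0.0], [-0.0, -0.0, -1.0]]
ft_force: [0.5, 0.5, -0.2]
width: 0.005
finger_force: 0.0
```

Emit:
servo_tool --pt "0 0 -0.03 0 0 0 1" --pt "0 0 -0.03 0 0 0 1" --pt "0 0 0 0 0 0 1"

```text
t: 35.38
ee_pos: [0.6593, 0.1124, 0.1774]
orientation: [[0.23, 0.973, -0.0], [0.973, -0.23, 0.0], [-0.0, -0.0, -1.0]]
ft_force: [0.0, 0.4, 0.7]
width: -0.001
finger_force: 0.0
```

Emit:
servo_tool --pt "0 0 -0.04 0 0 0 1" --pt "0 0 -0.03 0 0 0 1" --pt "0 0 0 0 0 0 1"

```text
t: 35.75
ee_pos: [0.6593, 0.1125, 0.1767]
orientation: [[0.23, 0.973, 0.0], [0.973, -0.23, 0.0], [0.0, 0.0, -1.0]]
ft_force: [-0.3, -0.0, 0.1]
width: -0.006
finger_force: 0.1
```

Emit:
servo_tool --pt "0 0 -0.04 0 0 0 1" --pt "0 0 -0.03 0 0 0 1" --pt "0 0 0 0 0 0 1"

```text
t: 36.12
ee_pos: [0.6594, 0.1126, 0.1762]
orientation: [[0.23, 0.973, 0.0], [0.973, -0.23, 0.0], [0.0, 0.0, -1.0]]
ft_force: [-1.6, 2.2, 4.9]
width: -0.003
finger_force: 2.4
```

Emit:
servo_tool --pt "0 0 -0.02 0 0 0 1" --pt "0 0 0 0 0 0 1" --pt "0 0 0 0 0 0 1"

```text
t: 36.5
ee_pos: [0.6594, 0.1126, 0.1761]
orientation: [[0.23, 0.973, 0.0], [0.973, -0.23, 0.0], [0.0, 0.0, -1.0]]
ft_force: [-1.9, 2.7, 6.6]
width: 0.005
finger_force: 3.1
```

Emit:
servo_tool --pt "0 0 1.0 0 0 0 1" --pt "0 0 1.5 0 0 0 1" --pt "-0.85 -3.6 0 0 0 0 1" --pt "-0.85 -3.6 0 0 0 0 1" --pt "-0.85 -3.6 0 0 0 0 1" --pt "-0.85 -3.6 0 0 0 0 1" --pt "-0.85 -3.6 0 0 0 0 1" --pt "0 0 -1.4 0 0 0 1" --pt "0 0 -0.6 0 0 0 1" --pt "0 0 -0.26 0 0 0 1" --pt "0 0 -0.05 0 0 0 1" --pt "0 0 0 0 0 0 1" --pt "0 0 0 0 0 0 1"

```text
t: 38.12
ee_pos: [0.6169, -0.0673, 0.1779]
orientation: [[0.23, 0.973, 0.0], [0.973, -0.23, -0.0], [0.0, 0.0, -1.0]]
ft_force: [0.7, 0.4, 0.2]
width: -0.001
finger_force: 0.0
```

Left held firm at 6.6 N with no rocking. Now the right pad.

Emit:
servo_tool --pt "0 0 -0.04 0 0 0 1" --pt "0 0 -0.04 0 0 0 1" --pt "0 0 -0.04 0 0 0 1" --pt "0 0 0 0 0 0 1"

```text
t: 38.62
ee_pos: [0.6168, -0.0676, 0.1765]
orientation: [[0.23, 0.973, 0.0], [0.973, -0.23, -0.0], [-0.0, 0.0, -1.0]]
ft_force: [-1.3, -1.6, 1.5]
width: 0.002
finger_force: 0.9
```

Emit:
servo_tool --pt "0 0 -0.03 0 0 0 1" --pt "0 0 -0.03 0 0 0 1" --pt "0 0 0 0 0 0 1"

```text
t: 39.0
ee_pos: [0.6168, -0.0678, 0.1761]
orientation: [[0.23, 0.973, 0.0], [0.973, -0.23, -0.0], [-0.0, 0.0, -1.0]]
ft_force: [-2.3, -2.0, 6.0]
width: 0.001
finger_force: 3.0
```

Emit:
servo_tool --pt "0 0 0 0 0 0 1" --pt "0 0 0 0 0 0 1" --pt "0 0 1.0 0 0 0 1" --pt "0 0 3.0 0 0 0 1" --pt "0 0 4.0 0 0 0 1" --pt "0 0 4.0 0 0 0 1" --pt "0 0 0 0 0 0 1" --pt "0 0 0 0 0 0 1" --pt "0 0 0 0 0 0 1"

```text
t: 40.12
ee_pos: [0.6163, -0.0674, 0.2948]
orientation: [[0.23, 0.973, -0.002], [0.973, -0.23, 0.0], [0.0, -0.002, -1.0]]
ft_force: [0.4, 0.5, -1.1]
width: 0.001
finger_force: 0.0
```

```bash
python3 -c "
from m import *
st=readout.get_state();print(st['ft_force'],st['ee_pos']);post();tilt()"
```

```text
[ 0.37966843  0.45338392 -1.13749137] [ 0.61634369 -0.06741521  0.29477955]
193 #....#######.......................#####..............................
196 #....#######.......................#####..............................
199 .....######........................####...............................
202 #....######........................####...............................
205 #...######............................................................
180 ......................................................................
184 ......................................................................
188 .....................###..............................................
192 .......................#..............................................
196 .....................###..............................................
200 .....................#.#..............................................
204 ..........................................#.....................#####.
208 ......................................................................
side [(array([345.9, 205.2]), np.int32(24)), (array([353.4, 172.8]), np.int32(10))] plane height diff at left pad mm 0.05806519675399431 1776
scene [(array([299.3, 234.3]), np.int32(43)), (array([368.5, 237.5]), np.int32(34))] plane height diff at left pad mm 0.09394284626578638 3633
```

The platter is level, the lever has stayed put, and the arm is clear. I'm handing in.

```bash
python3 -c "
from station import job
print(job.close_job())"
```

```text
the job is handed in; nothing more can be done
None
```

I handed the job in at about 40 s with the arm clear: the play was felt left and right (6.0 and 7.5 N). I pushed the lever past its springy stop at up to about 12 N and let it settle back, and on the second presses (6.6 and 6.0 N) the platter gave only about half a millimetre each side. It was left level.

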